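Find the full pudding tin with the tongs and hold it up

ROBOT

A 6-joint arm with a two-finger parallel gripper is mounted at the origin on the work surface. World frame = base frame: x ahead of the robot, y to its left, z up, the work surface at z = 0. Lengths are in m, angles in rad, forces in N, time in s.
With the tool pointing down it reaches from about 0.275 to 0.75 m from the base axis. Payload 10.2 kg.
Tool frame: the origin (TCP) lies at the very end of the fingers, on their centre line; the grasp point (between the pads) lies 19 mm behind it; z points along the fingers, y is the line along which they close (so a half turn about z gives the same grasp; the last joint's range is limited). The gripper opens to 88 mm and grips with 3 to 60 N. Pads are 18 mm wide; open, the fingers measure 123 mm over their backs; the gripper's body (75 mm by 187 mm) begins 45 mm behind the grasp point.
Start: joints at [0.96, 0.313, 1.498, -0, 1.331, -0.223], TCP at [0.199, 0.486, 0.239] pointing down, gripper open.
Joint ranges: [-2.94, 2.94], [-0.97, 2.17], [0.19, 2.56], [-1.23, 4.37], [0.02, 3.11], [-2.88, 2.88]. Speed limits (rad/s): [2.39, 2.39, 3.01, 3.14, 3.14, 3.14].

INTERFACE

Orientations are given as a rotation vector (axis times angle).
In Python, from bench import * gives the robot as it stands.
- The arm moves only by the tool move_arm, never from a script. Its argument "deltas" is a list of rows, each an object of numbers: "dx", "dy", "dz": the shift along the tool's x, y, z in m; "rx", "ry", "rz": the turn, a rotation vector about the tool's x, y, z in rad; "fingers": the opening, from 0 (shut) to 1 (fully open). In form: [{"dx": .., "dy": .., "dz": .., "rx": .., "ry": .., "rz": .., "fingers": ..}, ...]. A call has 1 to 20 rows; each row shifts and turns the commanded pose from where the row before left it, along the tool's axes as they then stand; what a row does not reach is not made up. A row lasts 1/8 s, in which the tool goes at most 62.5 mm and 10.7 degrees, less where a joint would pass 70% of its speed; a pose out of reach is approached as far as the arm can. A call with a gripper value outside its range is refused whole. The fingers move at their own pace and stop on an object; "grip_force" is the grip in N (left out, the last holds). Time passes only in rows, so rows that do not move let the fingers close. It gives the time, the measured TCP pose, the force, the opening and the grip force at its end, in the units of the state.
- get_state(): the state, without advancing time (a new reading comes with each control period).
- get_image(name): name is "scene" or "top" or "wrist"; returns (picture, depth): 384x512x3 uint8, red, green, blue; 384x512 float32, m along the optical axis (not along the pixel's ray), 0 where there is no reading.
- camera_model(name): a dict with "camera_matrix" (3x3 intrinsics, pixels), "R" (3x3) and "t" (3): a world point X has camera coordinates R X + t. Camera axes: x right, y down, z forward; pixel columns grow to the right and rows downward; lengths in m; the calibration is good to about 2 mm. A picture is of the moment at which its call begins: read the wrist's pose just before it. camera_model takes no time and is no camera call; for the wrist camera it gives the pose at the moment of the call.
- sign_off(): hands the job in; it is judged then, once.
The state is a dict: "time_s": time; "qpos": joint angles; "qvel": joint speeds; "joint_torque": joint torques, N m; "tcp_pos": TCP position; "eef_rot": TCP orientation; "force": force on the tool from outside, world axes, zero at the start; "torque": the same for the moment, N m; "finger_gap": finger opening in m; "grip_force": force on a finger pad.
Only numpy, scipy, OpenCV 4.12 (cv2) and the standard library are available. Lean on these libraries where they do the work, as an engineer would, in place of code of your own. Each camera call takes 0.05 s, during which the arm holds its last target. There are 200 camera calls.

TASK

Two identical lidded pudding tins on the wooden board are hot, so handle them only with the spring tongs lying on the counter: find by lifting which tin still has its pudding in it (it is clearly heavier), and finish holding that one upright in the tongs, about 10 cm above the board. The other tin must end standing upright on the board and free of the tongs; never knock a tin over, and leave the pot, ladle and mug alone. The program ends while holding: do not put the full tin or the tongs down.

Things in the scene. Friction and masses are not known exactly. Their poses are not given: they have to be found in the camera images.
- board: Fixed wooden board, 150 mm (its x) by 270 mm (its y), 18 mm thick, lying on the counter; origin at the centre of its underside, z up.
- tin_a: One of two identical opaque aluminium tins with brass-coloured lids, 50 mm diameter (lid rim 52), 51 mm high, lids fast, standing 120 to 140 mm apart along the board's y. Origin: centre of the underside, z up. One of them (differs from start to start) holds a pudding and weighs 175 to 210 g in all, the other only a paper case, 70 g in all. Hot: the robot itself must not touch it.
- tin_b: One of two identical opaque aluminium tins with brass-coloured lids, 50 mm diameter (lid rim 52), 51 mm high, lids fast, standing 120 to 140 mm apart along the board's y. Origin: centre of the underside, z up. One of them (differs from start to start) holds a pudding and weighs 175 to 210 g in all, the other only a paper case, 70 g in all. Hot: the robot itself must not touch it.
- tongs: Steel spring tongs with black grips, 0.1 kg, lying on edge: 24 mm tall over their whole length, they open and close horizontally. Origin on the middle line at the underside, below the grip point; x along the middle line to the jaws, y to the left arm, z up. They reach from x = -112 mm (spring joint end) to x = +107 mm. The arms swing equally.
- tongs_grip (a point): Where to grip, across the tongs' y: x = 0, near the centre of mass, level with the upper edge of the arms (24 mm above the underside). The black grips are straight upright strips from x = -45 to +30 mm. Width over their outsides here: 60 mm open, 44 mm (arms parallel) with the jaws closed on a tin, least about 40 mm.
- tong_l (a joint): Swing of the left arm (the right one mirrors it), hinged at x = -100 mm: 0 open, about 0.08 rad closed on a tin, stop at 0.10. The spring pushes each arm out at the grip point with about 8 N when open and 12 N at 44 mm: squeezed to 56 mm (up to 20 N) the tongs are carried open; 25 to 35 N closes them firmly on a tin.
- tongs_jaw (a point): Centre of the jaws, 85 mm ahead of the grip point along the tongs' x, 12 mm above the underside; the axis of a held tin passes here. Each jaw is a shallow V of two upright plates, 24 mm tall, that centres a tin. With the grips at 56 mm some 9 mm stay free round a tin, so they can be lowered over it; open, the jaws measure about 101 mm outside.
- pot: Bystander: aluminium pot lying upside down, 152 mm diameter, 105 mm high, loop handles out to 102 mm from the axis; origin on the axis at the counter.
- mug: Bystander: red plastic mug, 80 mm diameter, 85 mm high, handle at its +y; origin at the centre of its underside.
- ladle: Bystander: steel ladle lying with its 80 mm bowl flat on the counter and its handle 240 mm along its -x; origin under the bowl's centre.
Mind the look-alikes: they are no part of the job. What is shaped like the tin_a but purple or turquoise is not meant.

How it is judged:
On the way:
1. the tongs are gripped and lifted off the counter (height (world z) of tongs_grip above 0.04 m and contact force between tongs and the fingers above 1 N), for 0.2 s.
At the end, for the whole second after the job is handed in: The tin that contains the pudding is held in the tongs, the tongs in the gripper: its underside is at least 70 mm above the board top, it is tilted less than 0.35 rad, still, and touched by neither board nor robot. The other tin stands upright (within 0.1 rad) on the board, clear of the tongs (((distance between pudding_c0 and tin_a below 0.045 m and height (world z) of tin_a above 0.088 m and angle between tin_a's own z axis and vertical below 0.35 rad and contact force between tin_a and tongs above 1 N and contact force between tin_a and the arm below 0.1 N and contact force between tin_a and board below 0.1 N and linear speed of tin_a below 0.04 m/s and height (world z) of tin_b between 0.014 and 0.024 m and angle between tin_b's own z axis and vertical below 0.1 rad and contact force between tin_b and board above 0.1 N and contact force between tin_b and tongs below 0.1 N) or (distance between pudding_c0 and tin_b below 0.045 m and height (world z) of tin_b above 0.088 m and angle between tin_b's own z axis and vertical below 0.35 rad and contact force between tin_b and tongs above 1 N and contact force between tin_b and the arm below 0.1 N and contact force between tin_b and board below 0.1 N and linear speed of tin_b below 0.04 m/s and height (world z) of tin_a between 0.014 and 0.024 m and angle between tin_a's own z axis and vertical below 0.1 rad and contact force between tin_a and board above 0.1 N and contact force between tin_a and tongs below 0.1 N)) and contact force between tongs and the fingers above 1 N and contact force between tongs and board below 0.1 N); the arm keeps its last pose, push and grip.
It fails at once if the robot itself touches a hot tin (contact force between any of tin_a, tin_b and the arm above 0.5 N or contact force between any of tin_a, tin_b and the fingers above 0.5 N).
It fails at once if a tin is tipped over (angle between any of tin_a, tin_b's own z axis and vertical above 0.6 rad).
It fails at once if the pot, ladle or mug is disturbed (distance of any of pot, ladle, mug from where it was at the start of the episode above 0.03 m).
It also fails if it takes over 58 s, if anything falls off the work surface, if the arm or the gripper's body presses on something with over 40 N, if the wrist force passes 120 N, or if a joint passes its speed limit or range.

## Working session

There is one attempt and no reset: what is moved stays moved. The work goes in short steps, Python scripts to look and compute and a tool call to move; the robot and the scene stay as the last step left them, time stands still between calls to the robot, and variables do not carry over. Pictures are saved under pics/ and viewed, at most 10 in all, crops included, and the job is handed in when it is done.

Besides the shell and the picture viewer there is one more tool, called after "Request:" by a JSON object that holds its "name" and its "arguments", one argument or row to a line. move_arm: Moves the arm, as the interface text tells. Its arguments: {"type":"object","properties":{"deltas":{"type":"array","items":{"type":"object","properties":{"dx":{"type":"number"},"dy":{"type":"number"},"dz":{"type":"number"},"rx":{"type":"number"},"ry":{"type":"number"},"rz":{"type":"number"},"fingers":{"type":"number"}}}},"grip_force":{"type":"number"}},"required":["deltas"]}

```bash
mkdir -p pics; ls; python3 - <<'E'
from bench import *
import cv2,numpy as np
s=get_state();print(s['time_s'],s['tcp_pos'],s['eef_rot'],s['force'],s['finger_gap'])
for n in ['top','scene']:
    p,d=get_image(n);cv2.imwrite(f'pics/{n}0.png',p[:,:,::-1]);np.savez(f'{n}0.npz',p=p,d=d)
    c=camera_model(n);print(n,c['camera_matrix'].round(1).tolist(),(-c['R'].T@c['t']).round(3))
E
```

```text
pics
0.0 [0.19839369 0.48580472 0.23815707] [-6.05191390e-01 -3.08222368e+00  1.85300020e-03] [ 0.43059186 -0.16135841 -0.31053358] 0.08811147794171555
top [[489.2, 0.0, 249.2], [0.0, 489.2, 186.9], [0.0, 0.0, 1.0]] [0.505 0.009 1.26 ]
scene [[391.8, 0.0, 256.7], [0.0, 391.8, 193.5], [0.0, 0.0, 1.0]] [0.923 0.514 0.916]
```

View pics/top0.png

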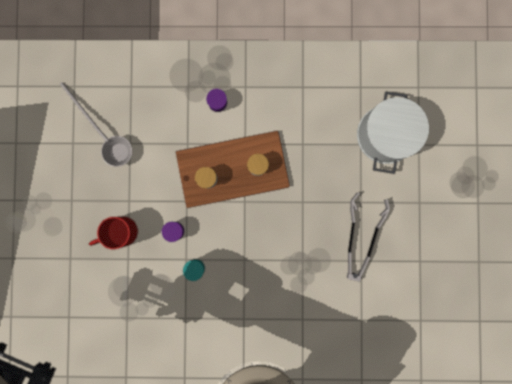

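View pics/scene0.png

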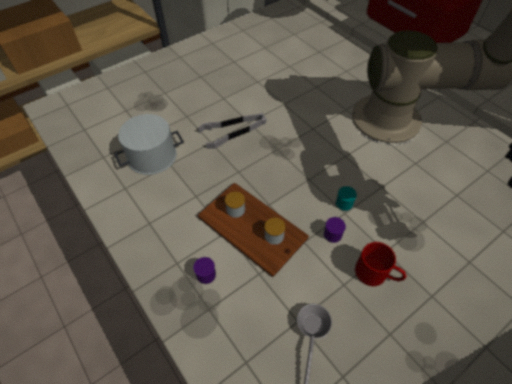

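Top view: the brass-lidded tins on the board are at (206,177) and (258,164). The look-alikes off the board are purple at (217,100) and (173,231) and turquoise at (194,270). The tongs lie at right with the joint near (355,277) and the jaws near (357,197) and (388,204). The pot is at (397,128), mug at (117,232) and ladle at (118,150). I choose the brass-lidded pair on the board and check it in a crop while measuring.

```bash
cat > h.py <<'E'
import numpy as np,cv2
from bench import *
def cast(n,uv,z,c=None):
    c=c or camera_model(n);K,R,t=c['camera_matrix'],np.array(c['R']),np.array(c['t'])
    uv=np.atleast_2d(np.float64(uv))
    r=np.c_[uv,np.ones(len(uv))]@np.linalg.inv(K).T@R
    o=-R.T@t
    return o+r*((z-o[2])/r[:,2])[:,None]
E
python3 - <<'E'
from h import *
f=np.load('top0.npz');p=f['p'];d=f['d'];hsv=cv2.cvtColor(p,cv2.COLOR_RGB2HSV)
def blobs(m,amin):
    n,l,s,c=cv2.connectedComponentsWithStats(m.astype(np.uint8));return [(c[i],s[i],l==i) for i in range(1,n) if s[i,4]>=amin]
H,S,V=[hsv[...,i].astype(int) for i in range(3)]
print('lid hsv',hsv[177,206],'board',hsv[190,230],'grip',hsv[240,351])
roi=np.zeros(H.shape,bool);roi[130:210,175:292]=1
for c,s,_ in blobs(roi&(H>=15)&(H<=30)&(S>100)&(V>80),60): print('lid',c,s,cast('top',c,.069).round(4), 'depthz',1.26-d[int(c[1]),int(c[0])])
b=blobs(roi&(S>80)&(H<30),2000)
for c,s,m in b:
    cn=max(cv2.findContours(m.astype(np.uint8),0,2)[0],key=cv2.contourArea);q=cv2.boxPoints(cv2.minAreaRect(cn));print('board corners',cast('top',q,.018).round(3).tolist())
roi[:]=0;roi[190:285,340:400]=1
for c,s,m in blobs(roi&(V<60),25):
    ys,xs=np.nonzero(m);P=cast('top',np.c_[xs,ys],.024)[:,:2];mu=P.mean(0);u=np.linalg.svd(P-mu)[2][0];u*=np.sign(u[0]);a=(P-mu)@u
    print('dark',c,s,mu.round(4),'ang',np.arctan2(u[1],u[0]).round(3),'len',np.ptp(a).round(3))
a=cv2.resize(p[125:215,170:295,::-1],None,fx=3,fy=3,interpolation=2);b=cv2.resize(p[185:290,335:405,::-1],None,fx=4,fy=4,interpolation=2)
o=np.zeros((420,660,3),np.uint8);o[:270,:375]=a;o[:420,378:658]=b;cv2.imwrite('pics/crop.png',o)
E
```

```text
lid hsv [ 18 145 162] board [ 12 149 120] grip [15 28 37]
lid [257.59536082 164.03350515] [247 153  22  23 388] [[0.6168 0.0073 0.069 ]] depthz 0.06382918
lid [205.2845953 176.9843342] [195 167  22  22 383] [[0.5845 0.1349 0.069 ]] depthz 0.061832786
board corners [[0.655, 0.219, 0.018], [0.709, -0.046, 0.018], [0.564, -0.075, 0.018], [0.51, 0.188, 0.018]]
dark [351.10909091 237.23636364] [349 223   5  29  55] [ 0.4377 -0.2283] ang -0.14 len 0.071
dark [372.62857143 241.67142857] [368 228  10  28  70] [ 0.4269 -0.2821] ang -0.302 len 0.071
```

View pics/crop.png

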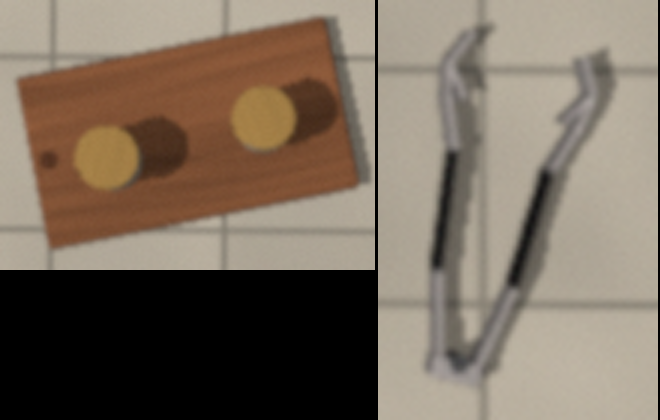

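The crop confirms two brass-lidded aluminium tins on the board (132 mm apart, as described) and the open tongs with black grips. From the pixels, the grip point is about (0.440, -0.257) and the tongs' yaw is about -0.21. I'm moving above the tongs.

Request:
{"name": "move_arm", "arguments": {
  "deltas": [
    {"dx": -0.0315,"dy": -0.0373,"fingers": 1},
    {"dx": -0.0315,"dy": -0.0373},
    {"dx": -0.0315,"dy": -0.0373},
    {"dx": -0.0315,"dy": -0.0373},
    {"dx": -0.0315,"dy": -0.0373},
    {"dx": -0.0315,"dy": -0.0373},
    {"dx": -0.0315,"dy": -0.0373},
    {"dx": -0.0315,"dy": -0.0373},
    {"dx": -0.0315,"dy": -0.0373},
    {"dx": -0.0315,"dy": -0.0373},
    {"dx": -0.0315,"dy": -0.0373},
    {"dx": -0.0315,"dy": -0.0373},
    {"dx": -0.0315,"dy": -0.0373},
    {"dx": -0.0315,"dy": -0.0373},
    {"dx": -0.0315,"dy": -0.0373},
    {"dx": -0.0315,"dy": -0.0373},
    {"rz": -0.09,"dz": 0.02},
    {"rz": -0.09,"dz": 0.02},
    {},
    {}
  ]
}}

```text
schema error: expected keys dx, dy, dz, rx, ry, rz, fingers
```

```bash
cat >> h.py <<'E'
from scipy.spatial.transform import Rotation as Ro
def go(P,yaw):  # yaw = direction of tongs x (= -tool x)
    s=get_state();R=Ro.from_rotvec(s['eef_rot']).as_matrix()
    y=np.arctan2(-R[1,0],-R[0,0]);print('t',s['time_s'].__round__(2),'tcp',s['tcp_pos'].round(4),'yaw',y.round(4),'toolz',R[:,2].round(4),'F',s['force'].round(2),'T',s['torque'].round(3),'gap',round(s['finger_gap'],4),'gf',s['grip_force'])
    if P is not None: print('tool shift',(R.T@(np.array(P)-s['tcp_pos'])).round(4),'rz',-(yaw-y))
E
python3 - <<'E'
from h import *
go([.4396,-.2568,.12],-.21)
c=camera_model('wrist');p,d=get_image('wrist');cv2.imwrite('pics/w1.png',p[:,:,::-1]);np.savez('w1.npz',p=p,d=d)
hsv=cv2.cvtColor(p,cv2.COLOR_RGB2HSV);m=(hsv[...,2]<60).astype(np.uint8)
n,l,s,cc=cv2.connectedComponentsWithStats(m)
for i in range(1,n):
    if s[i,4]>150:
        ys,xs=np.nonzero(l==i);P=cast('wrist',np.c_[xs,ys],.024,c)[:,:2];mu=P.mean(0);u=np.linalg.svd(P-mu,full_matrices=False)[2][0];u*=np.sign(u[0]);a=(P-mu)@u
        print(cc[i].round(0),s[i],mu.round(4),np.arctan2(u[1],u[0]).round(3),np.ptp(a).round(3))
E
```

```text
t 0.1 tcp [0.1984 0.4858 0.2382] yaw -0.3877 toolz [-6.e-04 -9.e-04 -1.e+00] F [-0.36 -0.02  0.15] T [-0.02   0.059 -0.005] gap 0.088 gf 0.0
tool shift [-0.5041 -0.5962  0.1188] rz -0.17771651129265828
[483.  73.] [405   0 107 128 608] [0.1998 0.7424] -0.938 0.147
[261. 316.] [    0   207   512   177 51754] [0.3914 0.4091] 1.189 0.722
```

View pics/w1.png

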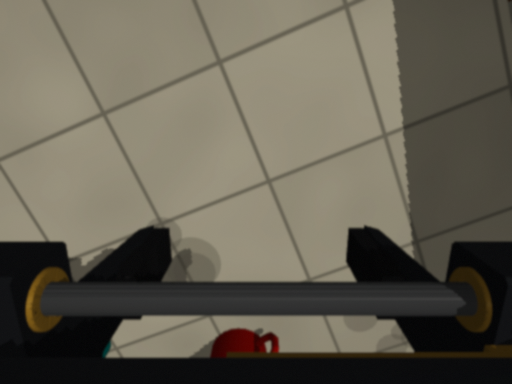

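The move was refused because every row needs all its keys, so the wrist view shows only the counter near the start, between the fingers at (160,250) and (370,250), with the mug at (240,345). I'm resending the move with full rows.

Request:
{"name": "move_arm", "arguments": {
  "deltas": [
    {"dx": -0.0315,"dy": -0.0373,"dz": 0,"rx": 0,"ry": 0,"rz": 0,"fingers": 1},
    {"dx": -0.0315,"dy": -0.0373,"dz": 0,"rx": 0,"ry": 0,"rz": 0,"fingers": 1},
    {"dx": -0.0315,"dy": -0.0373,"dz": 0,"rx": 0,"ry": 0,"rz": 0,"fingers": 1},
    {"dx": -0.0315,"dy": -0.0373,"dz": 0,"rx": 0,"ry": 0,"rz": 0,"fingers": 1},
    {"dx": -0.0315,"dy": -0.0373,"dz": 0,"rx": 0,"ry": 0,"rz": 0,"fingers": 1},
    {"dx": -0.0315,"dy": -0.0373,"dz": 0,"rx": 0,"ry": 0,"rz": 0,"fingers": 1},
    {"dx": -0.0315,"dy": -0.0373,"dz": 0,"rx": 0,"ry": 0,"rz": 0,"fingers": 1},
    {"dx": -0.0315,"dy": -0.0373,"dz": 0,"rx": 0,"ry": 0,"rz": 0,"fingers": 1},
    {"dx": -0.0315,"dy": -0.0373,"dz": 0,"rx": 0,"ry": 0,"rz": 0,"fingers": 1},
    {"dx": -0.0315,"dy": -0.0373,"dz": 0,"rx": 0,"ry": 0,"rz": 0,"fingers": 1},
    {"dx": -0.0315,"dy": -0.0373,"dz": 0,"rx": 0,"ry": 0,"rz": 0,"fingers": 1},
    {"dx": -0.0315,"dy": -0.0373,"dz": 0,"rx": 0,"ry": 0,"rz": 0,"fingers": 1},
    {"dx": -0.0315,"dy": -0.0373,"dz": 0,"rx": 0,"ry": 0,"rz": 0,"fingers": 1},
    {"dx": -0.0315,"dy": -0.0373,"dz": 0,"rx": 0,"ry": 0,"rz": 0,"fingers": 1},
    {"dx": -0.0315,"dy": -0.0373,"dz": 0,"rx": 0,"ry": 0,"rz": 0,"fingers": 1},
    {"dx": -0.0315,"dy": -0.0373,"dz": 0,"rx": 0,"ry": 0,"rz": 0,"fingers": 1},
    {"dx": 0,"dy": 0,"dz": 0.03,"rx": 0,"ry": 0,"rz": -0.09,"fingers": 1},
    {"dx": 0,"dy": 0,"dz": 0.03,"rx": 0,"ry": 0,"rz": -0.09,"fingers": 1},
    {"dx": 0,"dy": 0,"dz": 0,"rx": 0,"ry": 0,"rz": 0,"fingers": 1}
  ],
  "grip_force": 20
}}

```text
time_s: 2.52
tcp_pos: [0.4387, -0.2565, 0.1771]
eef_rot: [-0.327, -3.121, -0.004]
force: [-0.1, 0.2, 0.1]
finger_gap: 0.088
grip_force: 0.0
```

```bash
python3 - <<'E'
from h import *
go([.4396,-.2568,.005],-.21)
c=camera_model('wrist');p,d=get_image('wrist');cv2.imwrite('pics/w2.png',p[:,:,::-1])
E
```

```text
t 2.52 tcp [ 0.4387 -0.2565  0.1771] yaw -0.2088 toolz [-0.0032  0.003  -1.    ] F [-0.1   0.16  0.1 ] T [ 0.021  0.037 -0.002] gap 0.088 gf 0.0
tool shift [-0.0016 -0.0005  0.1721] rz 0.0012276427892572161
```

View pics/w2.png

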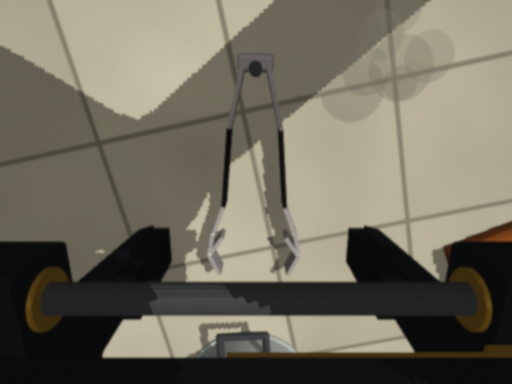

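The wrist view shows the tongs centred and symmetric: joint at (255,65), black grips at (227,168) and (283,168), jaws near (215,250) and (291,250). I'll check the grip point from this view.

```bash
python3 - <<'E'
from h import *
p=cv2.imread('pics/w2.png');hsv=cv2.cvtColor(p,cv2.COLOR_BGR2HSV);m=(hsv[...,2]<45).astype(np.uint8);m[:115]=0;m[215:]=0;m[:,:210]=0;m[:,300:]=0
n,l,s,cc=cv2.connectedComponentsWithStats(m);c=camera_model('wrist');M=[]
for i in range(1,n):
    if s[i,4]>60:
        ys,xs=np.nonzero(l==i);P=cast('wrist',np.c_[xs,ys],.022,c)[:,:2];mu=(P.min(0)+P.max(0))/2;mu=P.mean(0);u=np.linalg.svd(P-mu,full_matrices=False)[2][0];u*=np.sign(u[0]);a=(P-mu)@u;M.append(mu)
        print(cc[i].round(0),s[i],mu.round(4),np.arctan2(u[1],u[0]).round(3),np.ptp(a).round(3))
print(np.mean(M,0), cast('wrist',[255,62],.024,c))
E
```

```text
[226. 165.] [222 129  10  77 328] [ 0.424  -0.2859] -0.313 0.075
[282. 168.] [279 131   7  76 264] [ 0.439  -0.2342] -0.139 0.074
[ 0.43149217 -0.26005952] [[ 0.33935536 -0.23919159  0.024     ]]
```

Both views agree within 5 mm, against 14 mm of finger clearance on each side. I'm lowering, squeezing to 56 mm at 20 N and lifting.

Request:
{"name": "move_arm", "arguments": {
  "deltas": [
    {"dx": 0,"dy": -0.0035,"dz": 0.05,"rx": 0,"ry": 0,"rz": 0.01,"fingers": 1},
    {"dx": 0,"dy": 0,"dz": 0.05,"rx": 0,"ry": 0,"rz": 0,"fingers": 1},
    {"dx": 0,"dy": 0,"dz": 0.04,"rx": 0,"ry": 0,"rz": 0,"fingers": 1},
    {"dx": 0,"dy": 0,"dz": 0.02,"rx": 0,"ry": 0,"rz": 0,"fingers": 1},
    {"dx": 0,"dy": 0,"dz": 0.011,"rx": 0,"ry": 0,"rz": 0,"fingers": 1},
    {"dx": 0,"dy": 0,"dz": 0,"rx": 0,"ry": 0,"rz": 0,"fingers": 0.636},
    {"dx": 0,"dy": 0,"dz": 0,"rx": 0,"ry": 0,"rz": 0,"fingers": 0.636},
    {"dx": 0,"dy": 0,"dz": 0,"rx": 0,"ry": 0,"rz": 0,"fingers": 0.636},
    {"dx": 0,"dy": 0,"dz": 0,"rx": 0,"ry": 0,"rz": 0,"fingers": 0.636},
    {"dx": 0,"dy": 0,"dz": 0,"rx": 0,"ry": 0,"rz": 0,"fingers": 0.636},
    {"dx": 0,"dy": 0,"dz": 0,"rx": 0,"ry": 0,"rz": 0,"fingers": 0.636}
  ],
  "grip_force": 20
}}

```text
time_s: 3.95
tcp_pos: [0.4392, -0.2609, 0.0086]
eef_rot: [0.341, 3.121, -0.002]
force: [-0.4, 1.0, 6.5]
finger_gap: 0.0559
grip_force: 11.0
```

Request:
{"name": "move_arm", "arguments": {
  "deltas": [
    {"dx": 0,"dy": 0,"dz": -0.02,"rx": 0,"ry": 0,"rz": 0,"fingers": 0.636},
    {"dx": 0,"dy": 0,"dz": -0.04,"rx": 0,"ry": 0,"rz": 0,"fingers": 0.636},
    {"dx": 0,"dy": 0,"dz": -0.05,"rx": 0,"ry": 0,"rz": 0,"fingers": 0.636},
    {"dx": 0,"dy": 0,"dz": -0.04,"rx": 0,"ry": 0,"rz": 0,"fingers": 0.636},
    {"dx": 0,"dy": 0,"dz": 0,"rx": 0,"ry": 0,"rz": 0,"fingers": 0.636},
    {"dx": 0,"dy": 0,"dz": 0,"rx": 0,"ry": 0,"rz": 0,"fingers": 0.636}
  ],
  "grip_force": 20
}}

```text
time_s: 4.7
tcp_pos: [0.4382, -0.2601, 0.1566]
eef_rot: [-0.341, -3.121, -0.002]
force: [0.2, 0.1, -0.1]
finger_gap: 0.0563
grip_force: 8.5
```

```bash
python3 - <<'E'
from h import *
go([.5342,-.01,.16],.2)
p,d=get_image('wrist');q,_=get_image('scene');o=np.zeros((384,800,3),np.uint8);o[:,:400]=p[:,56:456,::-1];o[:,400:]=cv2.resize(q[80:272,130:330],None,fx=2,fy=2)[:,:,::-1];cv2.imwrite('pics/w3.png',o)
np.savez('w3.npz',p=p,d=d,**{k:np.array(v) for k,v in camera_model('wrist').items()})
E
```

```text
t 4.7 tcp [ 0.4382 -0.2601  0.1566] yaw -0.2179 toolz [-0.0014  0.0013 -1.    ] F [ 0.17  0.14 -0.1 ] T [ 0.072 -0.05   0.014] gap 0.0563 gf 8.494033656970714
tool shift [-0.0396  0.2649 -0.0032] rz -0.41787366607903986
```

View pics/w3.png

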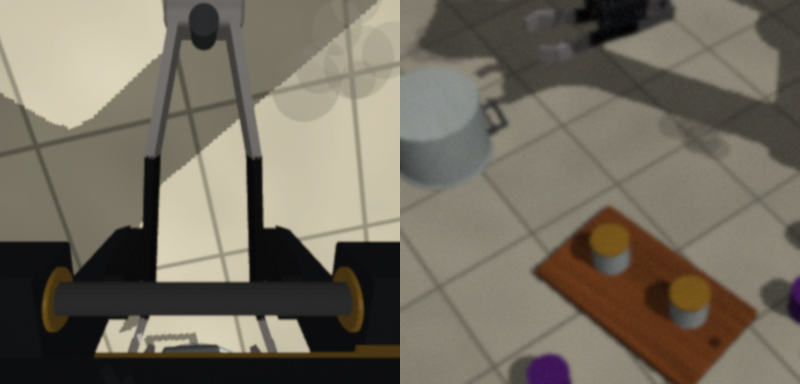

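The tongs are held in the gripper (grips at (152,225) and (255,225) in the crop, jaws past the bar), clear of the counter. Next I'm moving over the nearer tin, tin 1.

Request:
{"name": "move_arm", "arguments": {
  "deltas": [
    {"dx": -0.005,"dy": 0.033,"dz": 0,"rx": 0,"ry": 0,"rz": 0,"fingers": 0.636},
    {"dx": -0.005,"dy": 0.033,"dz": 0,"rx": 0,"ry": 0,"rz": 0,"fingers": 0.636},
    {"dx": -0.005,"dy": 0.033,"dz": 0,"rx": 0,"ry": 0,"rz": 0,"fingers": 0.636},
    {"dx": -0.005,"dy": 0.033,"dz": 0,"rx": 0,"ry": 0,"rz": 0,"fingers": 0.636},
    {"dx": -0.005,"dy": 0.033,"dz": 0,"rx": 0,"ry": 0,"rz": 0,"fingers": 0.636},
    {"dx": -0.005,"dy": 0.033,"dz": 0,"rx": 0,"ry": 0,"rz": 0,"fingers": 0.636},
    {"dx": -0.005,"dy": 0.033,"dz": 0,"rx": 0,"ry": 0,"rz": 0,"fingers": 0.636},
    {"dx": -0.005,"dy": 0.034,"dz": 0,"rx": 0,"ry": 0,"rz": 0,"fingers": 0.636},
    {"dx": 0,"dy": 0,"dz": 0,"rx": 0,"ry": 0,"rz": -0.14,"fingers": 0.636},
    {"dx": 0,"dy": 0,"dz": 0,"rx": 0,"ry": 0,"rz": -0.14,"fingers": 0.636},
    {"dx": 0,"dy": 0,"dz": 0.02,"rx": 0,"ry": 0,"rz": -0.138,"fingers": 0.636},
    {"dx": 0,"dy": 0,"dz": 0.02,"rx": 0,"ry": 0,"rz": 0,"fingers": 0.636},
    {"dx": 0,"dy": 0,"dz": 0,"rx": 0,"ry": 0,"rz": 0,"fingers": 0.636},
    {"dx": 0,"dy": 0,"dz": 0,"rx": 0,"ry": 0,"rz": 0,"fingers": 0.636}
  ],
  "grip_force": 20
}}

```text
time_s: 6.55
tcp_pos: [0.5352, -0.0104, 0.1179]
eef_rot: [-0.314, 3.126, -0.0]
force: [0.6, -1.0, -0.5]
finger_gap: 0.0561
grip_force: 8.5
```

```bash
python3 - <<'E'
from h import *
go([.5335,-.0096,.115],.2)
q,_=get_image('top');s,_=get_image('scene')
cv2.imwrite('pics/t4full.png',q[:,:,::-1])
o=np.zeros((480,800,3),np.uint8);o[:,:400]=cv2.resize(q[115:235,200:300],None,fx=4,fy=4,interpolation=2)[:,:,::-1];o[:,400:]=cv2.resize(s[150:270,180:280],None,fx=4,fy=4,interpolation=2)[:,:,::-1];cv2.imwrite('pics/t4.png',o)
E
```

```text
t 6.55 tcp [ 0.5352 -0.0104  0.1179] yaw 0.2001 toolz [ 0. -0. -1.] F [ 0.63 -1.   -0.53] T [ 0.072 -0.065 -0.006] gap 0.0561 gf 8.49408033893269
tool shift [0.0015 0.0011 0.0029] rz 5.6173334972819955e-05
```

View pics/t4.png

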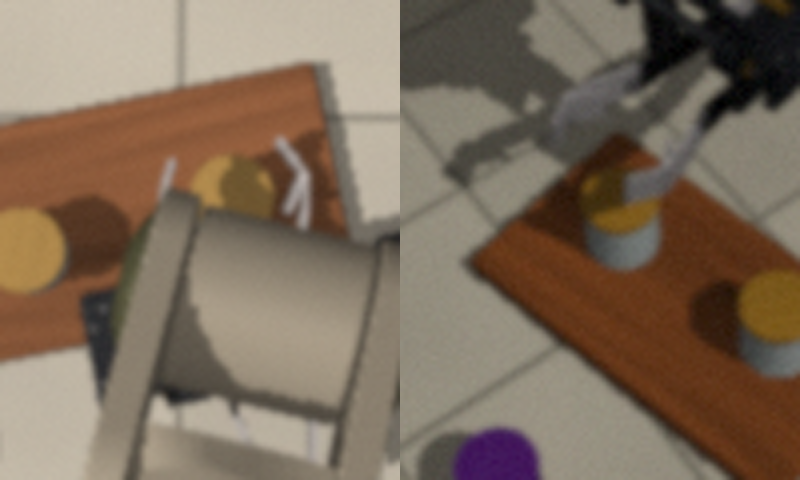

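The tongs' jaws straddle tin 1 from above: left tip at (243,154.5), right tip at (269.5,150), right V outer corner at (276.5,159.5) in full pixels. I'll compute the offset from these.

```bash
python3 - <<'E'
from h import *
g=np.array([.5352,-.0104]);u=np.array([np.cos(.2),np.sin(.2)]);v=np.array([-u[1],u[0]])
for z in(.11,.133):
    P=cast('top',[[242.7,154.5],[269.5,150],[276.5,159.5]],z)[:,:2]-g
    print(z,np.c_[P@u,P@v].round(4).tolist())
L=np.array([[.6168,.0073],[.5845,.1349]])-g;print('lids',L@u,L@v)
p=cv2.imread('pics/t4full.png');h=cv2.cvtColor(p,40)
m=((h[...,0]>=15)&(h[...,0]<=30)&(h[...,1]>90)&(h[...,2]>50)).astype(np.uint8);m[:150]=0;m[205:]=0;m[:,:190]=0;m[:,:195]*=1
n,l,s,c=cv2.connectedComponentsWithStats(m)
print([(s[i].tolist(),c[i].round(1)) for i in range(1,n) if s[i,4]>50])
f=np.load('w3.npz');d=f['d'];K,R,t=f['camera_matrix'],f['R'],f['t']
g=np.array([.4382,-.2601]);u=np.array([np.cos(.218),-np.sin(.218)]);v=np.array([-u[1],u[0]])
for uv in[(259,12),(240,8),(281,8),(208,158),(311,158),(208,165),(311,165),(207,220),(311,220)]:
    z=d[uv[1],uv[0]];X=R.T@(z*np.linalg.inv(K)@[*uv,1]-t);print(uv,(X[:2]-g)@u,(X[:2]-g)@v,X[2])
E
```

```text
0.11 [[0.1087, 0.032], [0.1069, -0.0321], [0.0816, -0.0439]]
0.133 [[0.1061, 0.0319], [0.1042, -0.0309], [0.0794, -0.0425]]
lids [0.08348988 0.07718394] [0.00113576 0.13260928]
[([247, 153, 22, 17, 268], array([258.2, 161.3])), ([194, 167, 23, 22, 389], array([205.3, 177.1]))]
(259, 12) -0.10173593821230995 -0.0003036180921517925 0.16469419416821765
(240, 8) -0.10362963173834044 -0.00775499322062052 0.16270695005628988
(281, 8) -0.1035893884879328 0.008330688260443288 0.16286229578536587
(208, 158) -0.04512495311988675 -0.021995738679819306 0.16816720136760022
(311, 158) -0.04497735650247451 0.021910990181427264 0.16751449759468606
(208, 165) -0.04195377160422828 -0.02224590490970359 0.1674084115964333
(311, 165) -0.042042432161740424 0.021953383635319887 0.16804821070663029
(207, 220) -0.01732592395893375 -0.023517284910990793 0.16892996556271045
(311, 220) -0.017757134269420664 0.022668864955982297 0.17019542526631457
```

```bash
python3 - <<'E'
from h import *
g=np.array([.5352,-.0104]);u=np.array([np.cos(.2),np.sin(.2)]);v=np.array([-u[1],u[0]])
for n in['top','scene','wrist']:
    p,d=get_image(n);c=camera_model(n);K,R,t=c['camera_matrix'],np.array(c['R']),np.array(c['t'])
    ys,xs=np.nonzero(d>0);X=((np.linalg.inv(K)@np.c_[xs,ys,np.ones(len(xs))].T*d[ys,xs]).T-t)@R
    x=(X[:,:2]-g)@u;y=(X[:,:2]-g)@v
    for a,b in[(-.11,-.09),(-.09,-.06),(-.045,-.02),(.04,.06),(.06,.075),(.075,.09),(.09,.108)]:
        m=(x>a)&(x<b)&(abs(y)<.055)&(X[:,2]>.085)&(X[:,2]<.16)&~((abs(x)<.04))
        if m.sum()>10: print(n,a,b,m.sum(),np.percentile(X[m,2],[3,10,50,90,97]).round(4),y[m].min().round(3),y[m].max().round(3))
E
```

```text
top -0.09 -0.06 29 [0.1084 0.1091 0.1278 0.131  0.1318] -0.021 0.02
top 0.06 0.075 29 [0.1249 0.1276 0.1387 0.1407 0.1415] -0.041 -0.028
top 0.075 0.09 21 [0.1184 0.1296 0.1396 0.1433 0.1439] -0.043 0.042
top 0.09 0.108 35 [0.129  0.1354 0.1409 0.1442 0.1459] -0.039 0.041
scene -0.11 -0.09 34 [0.1228 0.124  0.1258 0.1273 0.1281] -0.015 0.011
scene -0.09 -0.06 13 [0.1163 0.1168 0.1234 0.1283 0.1288] -0.023 -0.016
scene 0.04 0.06 77 [0.1155 0.1179 0.1303 0.1383 0.1394] -0.04 0.038
scene 0.06 0.075 89 [0.1168 0.1199 0.1354 0.1394 0.1399] -0.045 0.042
scene 0.075 0.09 78 [0.1183 0.1207 0.1327 0.141  0.1422] -0.046 0.044
scene 0.09 0.108 80 [0.1185 0.1203 0.1322 0.142  0.1435] -0.038 0.04
wrist -0.11 -0.09 3607 [0.1058 0.1129 0.1246 0.1259 0.1265] -0.016 0.015
wrist -0.09 -0.06 2477 [0.1053 0.1101 0.1261 0.1278 0.1284] -0.023 0.022
wrist -0.045 -0.02 379 [0.1082 0.1128 0.1289 0.13   0.1304] -0.026 0.025
wrist 0.04 0.06 286 [0.1206 0.1352 0.1362 0.1368 0.1373] -0.041 0.039
wrist 0.06 0.075 126 [0.114  0.1143 0.1164 0.1186 0.1195] -0.041 0.039
```

The tongs are centred (under 1 mm off) but pitched nose-up by about 0.085 rad in the fingers. I'm levelling them with the wrist, trimming and lowering over tin 1 to about mid-height.

Request:
{"name": "move_arm", "arguments": {
  "deltas": [
    {"dx": 0.0025,"dy": 0.001,"dz": 0,"rx": 0,"ry": 0.085,"rz": 0,"fingers": 0.636},
    {"dx": 0,"dy": 0,"dz": 0,"rx": 0,"ry": 0,"rz": 0,"fingers": 0.636},
    {"dx": -0.0013,"dy": 0,"dz": 0.016,"rx": 0,"ry": 0,"rz": 0,"fingers": 0.636},
    {"dx": -0.0013,"dy": 0,"dz": 0.016,"rx": 0,"ry": 0,"rz": 0,"fingers": 0.636},
    {"dx": -0.0013,"dy": 0,"dz": 0.016,"rx": 0,"ry": 0,"rz": 0,"fingers": 0.636},
    {"dx": -0.0013,"dy": 0,"dz": 0.016,"rx": 0,"ry": 0,"rz": 0,"fingers": 0.636},
    {"dx": -0.0013,"dy": 0,"dz": 0.014,"rx": 0,"ry": 0,"rz": 0,"fingers": 0.636},
    {"dx": 0,"dy": 0,"dz": 0,"rx": 0,"ry": 0,"rz": 0,"fingers": 0.636},
    {"dx": 0,"dy": 0,"dz": 0,"rx": 0,"ry": 0,"rz": 0,"fingers": 0.636}
  ],
  "grip_force": 20
}}

```text
time_s: 7.92
tcp_pos: [0.5326, -0.01, 0.0398]
eef_rot: [0.306, -3.042, 0.013]
force: [-0.4, -0.6, -0.4]
finger_gap: 0.056
grip_force: 8.5
```

```bash
cat >> h.py <<'E'
def cloud(n):
    p,d=get_image(n);c=camera_model(n);K,R,t=c['camera_matrix'],np.array(c['R']),np.array(c['t'])
    ys,xs=np.nonzero(d>0);X=((np.linalg.inv(K)@np.c_[xs,ys,np.ones(len(xs))].T*d[ys,xs]).T-t)@R
    return p,X
def prof():
    s=get_state();R=Ro.from_rotvec(s['eef_rot']).as_matrix();u=-R[:2,0]/np.hypot(*R[:2,0]);v=np.array([-u[1],u[0]]);z0=s['tcp_pos'][2]
    p,X=cloud('wrist');r=X[:,:2]-s['tcp_pos'][:2];x=r@u;y=r@v;z=X[:,2]-z0
    for a,b in[(-.11,-.09),(-.09,-.06),(-.045,-.02),(.04,.055)]:
        m=(x>a)&(x<b)&(abs(y)<.055)&(z>-.005)&(z<.04)
        if m.sum()>10: print('prof',a,b,m.sum(),np.percentile(z[m],[50,90,97]).round(4),y[m].min().round(3),y[m].max().round(3))
E
python3 - <<'E'
from h import *
go(None,0);prof();print(get_state()['joint_torque'])
s,_=get_image('scene');q,_=get_image('top')
o=np.zeros((480,800,3),np.uint8);o[:,:400]=cv2.resize(q[115:235,200:300],None,fx=4,fy=4,interpolation=2)[:,:,::-1];o[:,400:]=cv2.resize(s[150:270,180:280],None,fx=4,fy=4,interpolation=2)[:,:,::-1];cv2.imwrite('pics/t5.png',o)
E
```

```text
t 7.92 tcp [ 0.5326 -0.01    0.0398] yaw 0.2002 toolz [-0.0824 -0.0171 -0.9965] F [-0.42 -0.64 -0.39] T [ 0.083 -0.079  0.047] gap 0.056 gf 8.494052872811153
prof -0.11 -0.09 3477 [0.0148 0.016  0.0164] -0.016 0.016
prof -0.09 -0.06 2349 [0.0145 0.0156 0.016 ] -0.022 0.021
prof -0.045 -0.02 1667 [0.0143 0.0154 0.0158] -0.027 0.026
prof 0.04 0.055 310 [0.0146 0.0152 0.0155] -0.036 0.034
[-1.76216033e-02 -4.70061314e+01 -1.92694384e+01 -1.23947784e-01
  3.16613596e-01  1.24425445e-03]
```

View pics/t5.png

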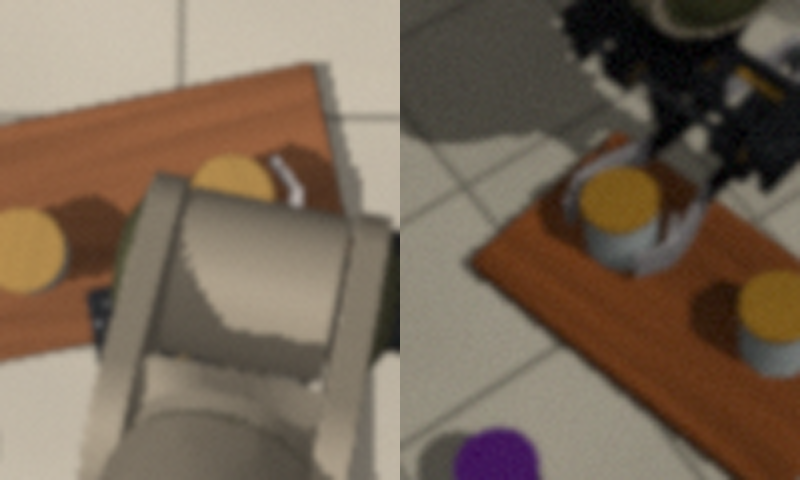

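The tongs are level now, and the jaws straddle the tin at (620,215) in the right half without touching it. I'm closing firmly.

Request:
{"name": "move_arm", "arguments": {
  "deltas": [
    {"dx": 0,"dy": 0,"dz": 0,"rx": 0,"ry": 0,"rz": 0,"fingers": 0.56},
    {"dx": 0,"dy": 0,"dz": 0,"rx": 0,"ry": 0,"rz": 0,"fingers": 0.53},
    {"dx": 0,"dy": 0,"dz": 0,"rx": 0,"ry": 0,"rz": 0,"fingers": 0.51},
    {"dx": 0,"dy": 0,"dz": 0,"rx": 0,"ry": 0,"rz": 0,"fingers": 0.4},
    {"dx": 0,"dy": 0,"dz": 0,"rx": 0,"ry": 0,"rz": 0,"fingers": 0.4},
    {"dx": 0,"dy": 0,"dz": 0,"rx": 0,"ry": 0,"rz": 0,"fingers": 0.4},
    {"dx": 0,"dy": 0,"dz": 0,"rx": 0,"ry": 0,"rz": 0,"fingers": 0.4}
  ],
  "grip_force": 34
}}

```text
time_s: 8.95
tcp_pos: [0.5323, -0.0099, 0.0395]
eef_rot: [0.305, -3.042, 0.013]
force: [-1.1, 0.3, -0.4]
finger_gap: 0.0442
grip_force: 34.0
```

```bash
cat >> h.py <<'E'
def wt(k=8):
    A=[]
    for _ in range(k):
        get_image('scene');s=get_state();A.append(np.r_[s['force'],s['torque'],s['joint_torque'][1:5]])
    print('avg',np.mean(A,0).round(3).tolist(),'sd',np.std(A,0).round(2).tolist())
E
python3 - <<'E'
from h import *
go(None,0);wt()
E
```

```text
t 8.95 tcp [ 0.5323 -0.0099  0.0395] yaw 0.2002 toolz [-0.0832 -0.0169 -0.9964] F [-1.06  0.32 -0.38] T [ 0.056 -0.109  0.017] gap 0.0442 gf 33.99585664272308
avg [-0.317, -0.175, -0.555, 0.007, -0.078, -0.023, -47.327, -19.377, -0.084, 0.317] sd [0.4, 0.43, 0.33, 0.03, 0.03, 0.03, 0.0, 0.0, 0.0, 0.0]
```

Request:
{"name": "move_arm", "arguments": {
  "deltas": [
    {"dx": 0,"dy": 0,"dz": -0.005,"rx": 0,"ry": 0,"rz": 0,"fingers": 0.4},
    {"dx": 0.001,"dy": 0,"dz": -0.01,"rx": 0,"ry": 0,"rz": 0,"fingers": 0.4},
    {"dx": 0.001,"dy": 0,"dz": -0.015,"rx": 0,"ry": 0,"rz": 0,"fingers": 0.4},
    {"dx": 0.0015,"dy": 0,"dz": -0.01,"rx": 0,"ry": 0,"rz": 0,"fingers": 0.4},
    {"dx": 0,"dy": 0,"dz": 0,"rx": 0,"ry": 0,"rz": 0,"fingers": 0.4},
    {"dx": 0,"dy": 0,"dz": 0,"rx": 0,"ry": 0,"rz": 0,"fingers": 0.4},
    {"dx": 0,"dy": 0,"dz": 0,"rx": 0,"ry": 0,"rz": 0,"fingers": 0.4}
  ]
}}

```text
time_s: 10.22
tcp_pos: [0.5319, -0.0099, 0.0792]
eef_rot: [0.305, -3.041, 0.013]
force: [0.2, -0.7, -0.8]
finger_gap: 0.0441
grip_force: 34.0
```

```bash
python3 - <<'E'
from h import *
go(None,0);wt();prof()
q,_=get_image('scene');s,_=get_image('wrist')
o=np.zeros((480,800,3),np.uint8);o[:,:400]=cv2.resize(q[150:270,180:280],None,fx=4,fy=4,interpolation=2)[:,:,::-1];o[:384,400:]=s[:,56:456,::-1];cv2.imwrite('pics/t6.png',o)
E
```

```text
t 10.22 tcp [ 0.5319 -0.0099  0.0792] yaw 0.2002 toolz [-0.0841 -0.0167 -0.9963] F [ 0.21 -0.72 -0.81] T [ 0.027 -0.058  0.03 ] gap 0.0441 gf 33.994338512420654
avg [0.004, 0.204, -1.732, 0.06, -0.028, -0.002, -46.897, -21.166, -0.118, 0.278] sd [0.48, 0.39, 0.48, 0.02, 0.02, 0.02, 0.04, 0.01, 0.0, 0.0]
prof -0.11 -0.09 3331 [0.0168 0.018  0.0185] -0.016 0.016
prof -0.09 -0.06 2324 [0.016  0.0172 0.0176] -0.02 0.019
prof -0.045 -0.02 1632 [0.015  0.0161 0.0166] -0.023 0.022
prof 0.04 0.055 350 [0.0137 0.0144 0.0147] -0.029 0.028
```

View pics/t6.png

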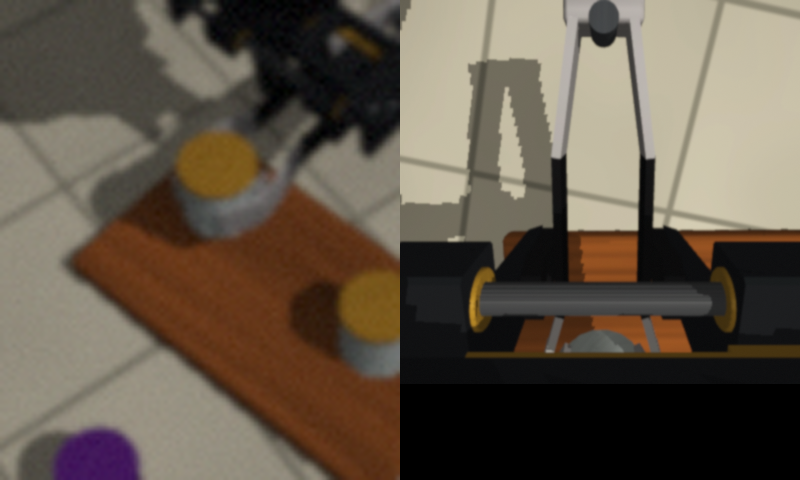

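Tin 1 is held level at (217,185) on the left, off the board. The load rose by only about 1.2 N and the pitch moment by +0.05 N m (0.06 expected for empty, 0.16 for full), so it looks empty. I'm setting it back, opening to 56 mm and raising.

Request:
{"name": "move_arm", "arguments": {
  "deltas": [
    {"dx": -0.001,"dy": 0,"dz": 0.012,"rx": 0,"ry": 0,"rz": 0,"fingers": 0.4},
    {"dx": -0.001,"dy": 0,"dz": 0.012,"rx": 0,"ry": 0,"rz": 0,"fingers": 0.4},
    {"dx": -0.001,"dy": 0,"dz": 0.009,"rx": 0,"ry": 0,"rz": 0,"fingers": 0.4},
    {"dx": -0.0005,"dy": 0,"dz": 0.0055,"rx": 0,"ry": 0,"rz": 0,"fingers": 0.4},
    {"dx": 0,"dy": 0,"dz": 0,"rx": 0,"ry": 0,"rz": 0,"fingers": 0.4},
    {"dx": 0,"dy": 0,"dz": 0,"rx": 0,"ry": 0,"rz": 0,"fingers": 0.4}
  ]
}}

```text
time_s: 11.52
tcp_pos: [0.5325, -0.0099, 0.0412]
eef_rot: [0.306, -3.042, 0.013]
force: [0.2, -0.0, -1.9]
finger_gap: 0.0441
grip_force: 34.0
```

Request:
{"name": "move_arm", "arguments": {
  "deltas": [
    {"dx": 0,"dy": 0,"dz": 0,"rx": 0,"ry": 0,"rz": 0,"fingers": 0.53},
    {"dx": 0,"dy": 0,"dz": 0,"rx": 0,"ry": 0,"rz": 0,"fingers": 0.57},
    {"dx": 0,"dy": 0,"dz": 0,"rx": 0,"ry": 0,"rz": 0,"fingers": 0.61},
    {"dx": 0,"dy": 0,"dz": 0,"rx": 0,"ry": 0,"rz": 0,"fingers": 0.636},
    {"dx": 0,"dy": 0,"dz": 0,"rx": 0,"ry": 0,"rz": 0,"fingers": 0.636},
    {"dx": 0,"dy": 0,"dz": 0,"rx": 0,"ry": 0,"rz": 0,"fingers": 0.636}
  ],
  "grip_force": 20
}}

```text
time_s: 12.28
tcp_pos: [0.5323, -0.0099, 0.0409]
eef_rot: [0.306, -3.042, 0.013]
force: [-0.2, 1.0, -1.0]
finger_gap: 0.0562
grip_force: 8.5
```

```bash
python3 - <<'E'
from h import *
go(None,0);wt(4);prof()
p,X=cloud('scene');r=X[:,:2]-[.6168,.0073];m=(np.hypot(*r.T)<.035)&(X[:,2]>.06)&(X[:,2]<.09);print('lid1',X[m].mean(0),np.percentile(X[m,2],[5,50,95]))
E
```

```text
t 12.28 tcp [ 0.5323 -0.0099  0.0409] yaw 0.2002 toolz [-0.0833 -0.0169 -0.9964] F [-0.16  1.02 -0.97] T [ 0.096 -0.079  0.01 ] gap 0.0562 gf 8.494245720103208
avg [-0.208, 0.147, -0.839, 0.06, -0.091, -0.002, -47.448, -19.476, -0.125, 0.319] sd [0.46, 0.31, 0.3, 0.02, 0.03, 0.04, 0.0, 0.0, 0.0, 0.0]
prof -0.11 -0.09 3465 [0.0151 0.0162 0.0166] -0.016 0.015
prof -0.09 -0.06 2365 [0.0146 0.0158 0.0162] -0.022 0.021
prof -0.045 -0.02 1665 [0.0143 0.0154 0.0158] -0.027 0.026
prof 0.04 0.055 312 [0.0143 0.015  0.0154] -0.037 0.034
lid1 [0.61819995 0.00780317 0.06853204] [0.06535765 0.06871146 0.0712614 ]
```

Tin 1 stands released with its lid at z = 0.0685 (0.069 expected). The step between the two states is 0.9 N, so it is empty. Next I'm raising, shifting to tin 2 and lowering over it.

Request:
{"name": "move_arm", "arguments": {
  "deltas": [
    {"dx": 0.0017,"dy": 0,"dz": -0.02,"rx": 0,"ry": 0,"rz": 0,"fingers": 0.636},
    {"dx": 0.0017,"dy": 0,"dz": -0.02,"rx": 0,"ry": 0,"rz": 0,"fingers": 0.636},
    {"dx": 0.0017,"dy": 0,"dz": -0.02,"rx": 0,"ry": 0,"rz": 0,"fingers": 0.636},
    {"dx": 0.0017,"dy": 0,"dz": -0.02,"rx": 0,"ry": 0,"rz": 0,"fingers": 0.636},
    {"dx": 0.0015,"dy": 0.033,"dz": 0,"rx": 0,"ry": 0,"rz": 0,"fingers": 0.636},
    {"dx": 0.0015,"dy": 0.033,"dz": 0,"rx": 0,"ry": 0,"rz": 0,"fingers": 0.636},
    {"dx": 0.0015,"dy": 0.033,"dz": 0,"rx": 0,"ry": 0,"rz": 0,"fingers": 0.636},
    {"dx": 0.0015,"dy": 0.0325,"dz": 0,"rx": 0,"ry": 0,"rz": 0,"fingers": 0.636},
    {"dx": 0,"dy": 0,"dz": 0,"rx": 0,"ry": 0,"rz": 0,"fingers": 0.636},
    {"dx": 0,"dy": 0,"dz": 0,"rx": 0,"ry": 0,"rz": 0,"fingers": 0.636},
    {"dx": 0,"dy": 0,"dz": 0,"rx": 0,"ry": 0,"rz": 0,"fingers": 0.636}
  ]
}}

```text
time_s: 13.95
tcp_pos: [0.5006, 0.1169, 0.1217]
eef_rot: [0.304, -3.042, 0.013]
force: [-0.5, 0.3, -1.1]
finger_gap: 0.0562
grip_force: 8.5
```

```bash
python3 - <<'E'
from h import *
go([.5003,.1176,.0395],.2)
p,X=cloud('scene')
for c in([.6168,.0073],[.5845,.1349]):
    m=(np.hypot(*(X[:,:2]-c).T)<.035)&(X[:,2]>.062)&(X[:,2]<.09);print('lid',((X[m].min(0)+X[m].max(0))/2).round(4),m.sum())
E
```

```text
t 13.95 tcp [0.5006 0.1169 0.1217] yaw 0.1991 toolz [-0.0832 -0.0169 -0.9964] F [-0.54  0.3  -1.14] T [ 0.077 -0.039 -0.024] gap 0.0562 gf 8.494045601073594
tool shift [-0.0068  0.0007  0.0819] rz -0.0008841611506133218
lid [0.6172 0.0056 0.0681] 266
lid [0.5847 0.1329 0.068 ] 264
```

Request:
{"name": "move_arm", "arguments": {
  "deltas": [
    {"dx": -0.0014,"dy": 0.0005,"dz": 0.017,"rx": 0,"ry": 0,"rz": 0,"fingers": 0.636},
    {"dx": -0.0014,"dy": 0,"dz": 0.017,"rx": 0,"ry": 0,"rz": 0,"fingers": 0.636},
    {"dx": -0.0014,"dy": 0,"dz": 0.016,"rx": 0,"ry": 0,"rz": 0,"fingers": 0.636},
    {"dx": -0.0013,"dy": 0,"dz": 0.016,"rx": 0,"ry": 0,"rz": 0,"fingers": 0.636},
    {"dx": -0.0013,"dy": 0,"dz": 0.016,"rx": 0,"ry": 0,"rz": 0,"fingers": 0.636},
    {"dx": 0,"dy": 0,"dz": 0,"rx": 0,"ry": 0,"rz": 0,"fingers": 0.636},
    {"dx": 0,"dy": 0,"dz": 0,"rx": 0,"ry": 0,"rz": 0,"fingers": 0.636}
  ]
}}

```text
time_s: 14.88
tcp_pos: [0.5004, 0.1183, 0.0398]
eef_rot: [0.306, -3.042, 0.013]
force: [-1.0, -0.1, -1.2]
finger_gap: 0.0564
grip_force: 8.5
```

Request:
{"name": "move_arm", "arguments": {
  "deltas": [
    {"dx": 0,"dy": 0,"dz": 0,"rx": 0,"ry": 0,"rz": 0,"fingers": 0.56},
    {"dx": 0,"dy": 0,"dz": 0,"rx": 0,"ry": 0,"rz": 0,"fingers": 0.53},
    {"dx": 0,"dy": 0,"dz": 0,"rx": 0,"ry": 0,"rz": 0,"fingers": 0.51},
    {"dx": 0,"dy": 0,"dz": 0,"rx": 0,"ry": 0,"rz": 0,"fingers": 0.4},
    {"dx": 0,"dy": 0,"dz": 0,"rx": 0,"ry": 0,"rz": 0,"fingers": 0.4},
    {"dx": 0,"dy": 0,"dz": 0,"rx": 0,"ry": 0,"rz": 0,"fingers": 0.4},
    {"dx": 0,"dy": 0,"dz": 0,"rx": 0,"ry": 0,"rz": 0,"fingers": 0.4}
  ],
  "grip_force": 35
}}

```text
time_s: 15.75
tcp_pos: [0.5001, 0.1182, 0.0395]
eef_rot: [0.306, -3.042, 0.013]
force: [-0.2, -1.5, 0.2]
finger_gap: 0.0437
grip_force: 35.0
```

Request:
{"name": "move_arm", "arguments": {
  "deltas": [
    {"dx": 0,"dy": 0,"dz": -0.005,"rx": 0,"ry": 0,"rz": 0,"fingers": 0.4},
    {"dx": 0.001,"dy": 0,"dz": -0.01,"rx": 0,"ry": 0,"rz": 0,"fingers": 0.4},
    {"dx": 0.001,"dy": 0,"dz": -0.015,"rx": 0,"ry": 0,"rz": 0,"fingers": 0.4},
    {"dx": 0.0015,"dy": 0,"dz": -0.01,"rx": 0,"ry": 0,"rz": 0,"fingers": 0.4},
    {"dx": 0,"dy": 0,"dz": 0,"rx": 0,"ry": 0,"rz": 0,"fingers": 0.4},
    {"dx": 0,"dy": 0,"dz": 0,"rx": 0,"ry": 0,"rz": 0,"fingers": 0.4},
    {"dx": 0,"dy": 0,"dz": 0,"rx": 0,"ry": 0,"rz": 0,"fingers": 0.4}
  ]
}}

```text
time_s: 16.62
tcp_pos: [0.4997, 0.1182, 0.0792]
eef_rot: [0.305, -3.041, 0.013]
force: [0.5, 0.3, -3.2]
finger_gap: 0.0438
grip_force: 35.0
```

```bash
python3 - <<'E'
from h import *
go(None,0);wt();prof()
E
```

```text
t 16.62 tcp [0.4997 0.1182 0.0792] yaw 0.2002 toolz [-0.0841 -0.0169 -0.9963] F [ 0.54  0.3  -3.22] T [ 0.06  -0.01  -0.006] gap 0.0438 gf 34.99579668045044
avg [-0.012, -0.166, -3.06, 0.039, 0.047, 0.002, -45.666, -21.11, -0.05, 0.237] sd [0.71, 0.51, 0.53, 0.02, 0.04, 0.02, 0.04, 0.01, 0.0, 0.0]
prof -0.11 -0.09 3328 [0.0165 0.0177 0.0182] -0.016 0.015
prof -0.09 -0.06 2291 [0.0158 0.0169 0.0174] -0.021 0.019
prof -0.045 -0.02 1620 [0.0149 0.0159 0.0163] -0.023 0.021
prof 0.04 0.055 344 [0.0136 0.0145 0.0148] -0.03 0.027
```

Tin 2 adds about 2.2 N against 0.9 N for tin 1, so it is the full one. I'm raising it to about 10 cm.

Request:
{"name": "move_arm", "arguments": {
  "deltas": [
    {"dx": 0.001,"dy": 0,"dz": -0.012,"rx": 0,"ry": 0,"rz": 0,"fingers": 0.4},
    {"dx": 0.0013,"dy": 0,"dz": -0.018,"rx": 0,"ry": 0,"rz": 0,"fingers": 0.4},
    {"dx": 0.0013,"dy": 0,"dz": -0.018,"rx": 0,"ry": 0,"rz": 0,"fingers": 0.4},
    {"dx": 0.001,"dy": 0,"dz": -0.012,"rx": 0,"ry": 0,"rz": 0,"fingers": 0.4},
    {"dx": 0,"dy": 0,"dz": 0,"rx": 0,"ry": 0,"rz": 0,"fingers": 0.4},
    {"dx": 0,"dy": 0,"dz": 0,"rx": 0,"ry": 0,"rz": 0,"fingers": 0.4},
    {"dx": 0,"dy": 0,"dz": 0,"rx": 0,"ry": 0,"rz": 0,"fingers": 0.4},
    {"dx": 0,"dy": 0,"dz": 0,"rx": 0,"ry": 0,"rz": 0,"fingers": 0.4}
  ]
}}

```text
time_s: 18.08
tcp_pos: [0.5003, 0.1183, 0.1394]
eef_rot: [0.306, -3.041, 0.013]
force: [-0.1, 0.0, -3.3]
finger_gap: 0.0436
grip_force: 35.0
```

```bash
python3 - <<'E'
from h import *
go(None,0);prof()
p,X=cloud('scene')
for c,a,b in(([.6168,.0073],.06,.08),([.5845,.1349],.155,.19)):
    m=(np.hypot(*(X[:,:2]-c).T)<.022)&(X[:,2]>a)&(X[:,2]<b);P=X[m]
    n=np.linalg.svd(P-P.mean(0),full_matrices=False)[2][2] if m.sum()>10 else 0;print(P.mean(0).round(4),m.sum(),'normal',n)
cv2.imwrite('pics/end.png',cv2.resize(p[110:290,150:350],None,fx=3,fy=3,interpolation=2)[:,:,::-1])
E
```

```text
t 18.07 tcp [0.5003 0.1183 0.1394] yaw 0.2003 toolz [-0.084  -0.0169 -0.9963] F [-0.11  0.04 -3.33] T [ 0.027  0.067 -0.047] gap 0.0436 gf 34.99571442604065
prof -0.11 -0.09 3333 [0.0166 0.0179 0.0183] -0.016 0.015
prof -0.09 -0.06 2298 [0.016  0.0171 0.0175] -0.02 0.019
prof -0.045 -0.02 1625 [0.015  0.0161 0.0165] -0.023 0.021
prof 0.04 0.055 345 [0.0138 0.0144 0.0147] -0.03 0.027
[0.6169 0.0073 0.0688] 181 normal [-0.00345792 -0.00122024  0.99999328]
[0.5847 0.1352 0.1677] 241 normal [0.02423832 0.01214737 0.99963241]
```

View pics/end.png

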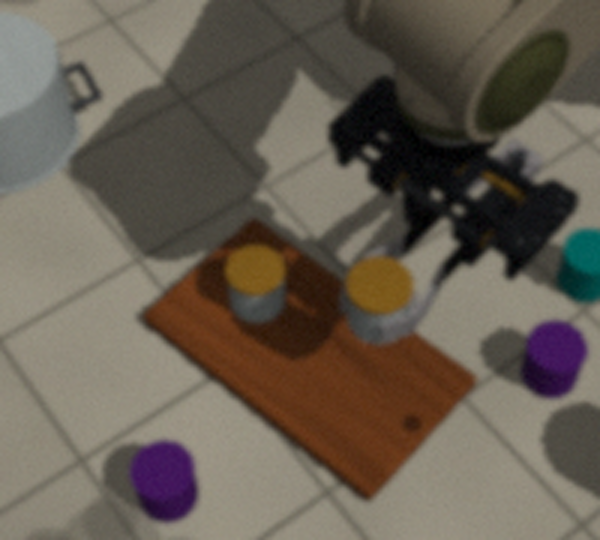

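The empty tin stands upright on the board at (257,285). The full tin is held level in the tongs at (380,300), with its underside at about z = 0.117, or 99 mm above the board. I'm handing in now.

```bash
python3 -c "
from bench import *
print(sign_off())"
```

```text
the job is handed in; nothing more can be done
None
```

The job is handed in (the hand-in returned no verdict): the full tin is held upright in the tongs about 10 cm above the board, and the empty tin stands upright and free on the board.

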